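# Moisture reading on a bowl blank

### The job

Take the moisture meter off its rubber pad, press its sprung steel foot squarely on the middle of the round bowl blank with a light push of about 10 N (never 20 N) and hold it steady there for about two seconds. Then stand the meter upright on the middle of its rubber pad again, setting it down gently, and let go. Leave the square blank untouched and do not shift the glue bottle or the jar.

Things in the scene. Friction and masses are not known exactly. Their poses are not given: they have to be found in the camera images.
- meter: hand-held moisture meter, 140 mm tall, 0.2 to 0.35 kg, standing on its foot near the pad's middle. Origin: centre of the foot's underside (foot relaxed); z runs up the meter. Grey handle 56 (x) by 36 mm (y), z = 56 to 140 mm; below it a black bell 62 mm across, z = 27 to 56 mm; lowest a flat round steel foot, 52 mm across, 12 mm thick
- meter_grip (a point): point on the meter's axis, 112 mm above its foot, in the middle of the handle: grip across the 36 mm (meter's y). The foot below is sprung along the meter's axis: it begins to give at 5 N, then takes 1 N more per mm, 14 mm of travel in all (then hard: the push shoots up)
- pad: fixed black square rubber pad, 120 x 120 x 6 mm, flat on the bench. Origin: centre of its underside, on the bench; the meter stands on its top at z = 6 mm
- round_tilt: neck of the fixed stand with the ROUND wooden bowl blank (140 mm across, 40 mm thick, screwed on). Origin 50 mm above the bench, in the stand's middle. z: outward normal of the blank's face through its centre, leaning 20 degrees to the stand's front (about towards the robot); x: up the face to the back. Face at z = 75 to 105 mm, different each time: find it by touch; it does not give
- square_tilt: the same for the like stand with the SQUARE blank, 120 x 120 x 40 mm: leave it untouched. Both stands have a base of 150 x 130 mm
- glue: white glue bottle, 58 mm across, 170 mm tall, loose, origin under its centre
- jar: amber jar of finish with a steel lid, 60 mm across, 85 mm tall, loose, between the two stands, origin under its centre
Things that resemble listed ones, but are neither listed nor needed, are in the scene too. Leave any green or yellow look-alike of the meter alone.

How it is judged:
On the way:
1. the meter's foot is pressed on the round blank with 6 to 15 N for 1 s without a break, within 25 mm of its middle each way, square to it within 8 degrees (contact force between meter and round_tilt between 6 and 15 N and x of meter in the frame of round_tilt between -0.025 and 0.025 m and y of meter in the frame of round_tilt between -0.025 and 0.025 m and angle between the z axis of meter and the z axis of round_tilt, either way round below 0.14 rad), for 1 s.
At the end, for the whole second after the job is handed in: after the reading the meter stands upright (within 6 degrees), released and at rest, on the pad, its middle within 30 mm of the pad's (horizontal distance between meter and pad below 0.03 m and angle between meter's own z axis and vertical below 0.1 rad and height (world z) of meter below 0.012 m and linear speed of meter below 0.02 m/s and contact force between meter and pad above 0.5 N); the robot touches nothing.
It fails at once if the meter is pressed on the round blank with more than 20 N (contact force between meter and round_tilt above 20 N).
It fails at once if the meter is pressed on its pad with more than 20 N (contact force between meter and pad above 20 N).
It fails at once if the square blank is touched (contact force between square_tilt and anything else above 1 N).
It fails at once if the glue bottle is shifted by more than 30 mm (distance of glue from where it was at the start of the episode above 0.03 m).
It fails at once if the jar is shifted by more than 30 mm (distance of jar from where it was at the start of the episode above 0.03 m).
It also fails if it takes over 72 s, if anything falls off the work surface, if the arm or the gripper's body presses on something with over 40 N, if the wrist force passes 120 N, or if a joint passes its speed limit or range.

### The arm

A 6-joint arm with a two-finger parallel gripper is mounted at the origin on the work surface. World frame = base frame: x ahead of the robot, y to its left, z up, the work surface at z = 0. Lengths are in m, angles in rad, forces in N, time in s.
With the tool pointing down it reaches from about 0.3 to 0.875 m from the base axis. Payload 6.4 kg.
Tool frame: the origin (TCP) lies midway between the tips of the shut fingers; the grasp point (between the pads) lies 19 mm behind it; z points along the fingers, y is the line along which they close (so a half turn about z gives the same grasp; the last joint's range is limited). The gripper opens to 85 mm and grips with 20 to 120 N. Pads are 22 mm wide; open, the fingers measure 114 mm over their backs; the gripper's body (76 mm by 85 mm) begins 54 mm behind the grasp point. The pads swing forward as they close: fully open they stand 13 mm farther back than shut.
Start: joints at [-1.499, 0.181, 1.607, -0, 1.354, -0.206], TCP at [0.158, -0.553, 0.231] pointing down, gripper open.
Joint ranges: [-2.99, 2.99], [-0.89, 2.07], [0.3, 2.58], [-1.14, 4.28], [0, 2.63], [-3.12, 3.12]. Speed limits (rad/s): [2.57, 2.57, 3.01, 3.14, 3.14, 3.14].

### API

Orientations are given as a unit quaternion [w, x, y, z].
In Python, from bench import * gives the robot as it stands.
- The arm moves only by the tool play_rows, never from a script. Its argument "plan" is a list of rows, each a list of 3 entries, a list of its own where there are three numbers: the finger opening in mm, from 0 to 85.4, then the shift along the tool's x, y, z normalised to -1 to 1, where 1 is 40 cm, then the turn about the tool's z normalised to -1 to 1, where 1 is pi rad. A call has 1 to 10 rows; each row is the pose to reach, as a shift and turn from the pose commanded when the call began, along the tool's axes at that moment, turning the shorter way round; what a row does not reach only later rows make up. A row lasts 1/10 s, in which the tool goes at most 50 mm and 8.59 degrees, less where a joint would pass 70% of its speed; a pose out of reach is approached as far as the arm can. A call with a number of a shift or a turn outside -1 to 1 is refused whole. A call with a gripper value outside its range is refused whole. The fingers move at their own pace and stop on an object; the grip force is fixed at half the most. Time passes only in rows, so rows that repeat a pose let the fingers close. It gives the time, the measured TCP pose, the force, the opening and the grip force at its end, in the units of the state.
- get_obs(): the state, without advancing time (a new reading comes with each control period).
- camera(name): name is "scene" or "top"; returns a dict with "image" (400x640x3 uint8, red, green, blue), "range_z" (400x640 float32, m along the optical axis (not along the pixel's ray), 0 where there is no reading), "intrinsics" (3x3 intrinsics, pixels), "rvec" (rotation vector, rad) and "tvec" (3), from world to camera coordinates, as OpenCV has them. Camera axes: x right, y down, z forward; pixel columns grow to the right and rows downward; lengths in m; the calibration is good to about 2 mm. A picture is of the moment at which its call begins.
- hand_in(): hands the job in; it is judged then, once.
Trained networks look in a picture, given as the dict that the camera call returned (one of the last four; its "shot" number tells which), for a name from the list of things; names that differ only in an ending like _2 or _b are one class to them, and where a whole thing is asked for, a point or a joint stands for the part that bears it (a point fixed in the world has none). Each returns a list of dicts, best first, with "conf" (0 to 1); they miss things now and then, are a little off and sometimes report something else, mostly with a low value. They report only what shows in the picture. A call takes as long as a camera call. They do not tell look-alikes from the thing itself.
- search_frame(picture, label): "rect" ([centre column, centre row, width, height] in pixels, round what is visible of it).
- masks_of(picture, label): "mask" (400x640 bool, what is visible of it) and "rect" ([centre column, centre row, width, height] in pixels, round what is visible of it).
The state is a dict: "time_s": time; "q": joint angles; "dq": joint speeds; "joint_efforts": joint torques, N m; "eef_pos": TCP position; "eef_rot": TCP orientation; "wrist_force": force on the tool from outside, world axes, zero at the start; "torque": the same for the moment, N m; "opening": opening from 0.0 (shut) to 1.0 (fully open); "grasp_force": force on a finger pad.
Only numpy, scipy, OpenCV 4.12 (cv2) and the standard library are available. Lean on these libraries where they do the work, as an engineer would, in place of code of your own. Each camera call takes 0.05 s, during which the arm holds its last target. There are 200 camera calls.

## Working session

There is one attempt and no reset: what is moved stays moved. The work goes in short steps, Python scripts to look and compute and a tool call to move; the robot and the scene stay as the last step left them, time stands still between calls to the robot, and variables do not carry over. Pictures are saved under pics/ and viewed, at most 10 in all, crops included, and the job is handed in when it is done.

Besides the shell and the picture viewer there is one more tool, called as a command line: name --argument value ..., lists and objects as JSON in quotes. play_rows: Moves the arm, as the interface text tells. Its arguments: {"type":"object","properties":{"plan":{"type":"array","items":{"type":"array"}}},"required":["plan"]}

```bash
mkdir -p pics; ls
cat > h.py <<'E'
from bench import *
import numpy as np, cv2
from scipy.spatial.transform import Rotation as R
def cloud(p):
    K=np.array(p["intrinsics"]);Rm=cv2.Rodrigues(np.array(p["rvec"]))[0];t=np.array(p["tvec"]).ravel()
    z=p["range_z"];v,u=np.mgrid[:400,:640]
    c=np.stack([(u-K[0,2])/K[0,0]*z,(v-K[1,2])/K[1,1]*z,z],-1)
    return (c-t)@Rm, z>0
def save(p,n): cv2.imwrite("pics/"+n,p["image"][:,:,::-1])
E
python3 - <<'E'
from h import *
np.set_printoptions(precision=4,suppress=True)
o=get_obs();print(o)
for n in("scene","top"):
    p=camera(n);save(p,n+"0.png");W,ok=cloud(p)
    print(n,"cam at",-cv2.Rodrigues(np.array(p["rvec"]))[0].T@np.ravel(p["tvec"]))
    for l in("meter","pad","round_tilt","square_tilt","glue","jar"):
        for m in masks_of(p,l)[:4]:
            k=m["mask"]&ok
            if k.sum()<5: continue
            P=W[k];print(l,round(m["conf"],2),np.round(m["rect"]),k.sum(),"med",np.median(P,0),"lo",np.percentile(P,3,0),"hi",np.percentile(P,97,0),p["image"][k].mean(0).round())
E
```

```text
pics
{'time_s': 0.0, 'q': array([-1.4993,  0.1816,  1.608 ,  0.    ,  1.3538, -0.2063]), 'dq': array([-0.0006,  0.0006, -0.0008, -0.0007,  0.0003, -0.0012]), 'joint_efforts': array([ -0.0013, -44.488 , -35.1344,  -0.0005,   0.009 ,  -0.    ]), 'eef_pos': array([ 0.1577, -0.5524,  0.2304]), 'eef_rot': array([-0.0009,  0.9904,  0.1385,  0.0001]), 'wrist_force': array([ 0.9445, -0.3044,  0.0867]), 'torque': array([-0.006 ,  0.0039,  0.0433]), 'grasp_force': 0.0, 'opening': 0.9939782250052002}
scene cam at [ 0.8788 -0.5215  0.6634]
meter 0.97 [382. 193.  32.  60.] 1135 med [0.576  0.1335 0.087 ] lo [0.5486 0.123  0.0075] hi [0.5914 0.1703 0.14  ] [151. 129.  24.]
meter 0.78 [321. 195.  24.  57.] 1304 med [0.4635 0.0277 0.0933] lo [0.4321 0.0143 0.0106] hi [0.483  0.0581 0.1461] [65. 63. 65.]
meter 0.67 [244. 206.  31.  60.] 1407 med [ 0.3458 -0.1014  0.0872] lo [ 0.3148 -0.1199  0.0018] hi [ 0.3583 -0.0688  0.1403] [37. 94. 42.]
meter 0.65 [345. 158.  26.  52.] 1059 med [0.4249 0.1904 0.0854] lo [0.3891 0.1777 0.004 ] hi [0.4442 0.2171 0.1403] [150. 127.  28.]
pad 0.84 [320. 222.  63.  3
[... 1246 characters left out ...]
. 71.]
meter 0.56 [213. 246.  36.  32.] 839 med [0.4118 0.2003 0.1382] lo [0.3869 0.1845 0.0315] hi [0.4386 0.2286 0.1431] [132. 126.  44.]
pad 0.56 [293. 229.  57.  57.] 1768 med [0.4456 0.0317 0.0061] lo [ 0.3988 -0.0139  0.0027] hi [0.511  0.0998 0.0095] [18. 19. 20.]
round_tilt 0.93 [404. 201.  69.  65.] 3471 med [ 0.5049 -0.1954  0.1229] lo [ 0.4451 -0.2586  0.1007] hi [ 0.5631 -0.1344  0.143 ] [136. 109.  82.]
square_tilt 0.65 [169. 179.  66.  59.] 3675 med [0.5525 0.292  0.1334] lo [0.4976 0.2366 0.1099] hi [0.6056 0.3527 0.1531] [136. 110.  83.]
glue 0.74 [422. 262.  36.  24.] 841 med [ 0.3723 -0.2365  0.1128] lo [ 0.3474 -0.2589  0.0161] hi [ 0.3967 -0.2213  0.1708] [100.  96.  90.]
```

Run:
```python
from h import *
np.set_printoptions(precision=4,suppress=True)
s=camera("scene");t=camera("top")
a=s["image"][130:300,170:430];cv2.imwrite("pics/c1.png",np.hstack([cv2.resize(s["image"],(640,400)) ])[:,:,::-1])
c=t["image"][195:262,255:330];cv2.imwrite("pics/crop.png",np.hstack([cv2.resize(s["image"][150:250,270:370],(480,480),interpolation=2),cv2.resize(c,(300,268),interpolation=2) if 0 else cv2.resize(t["image"][190:265,255:330],(320,480),interpolation=2)])[:,:,::-1])
for n,p in(("scene",s),("top",t)):
    W,ok=cloud(p);m=[x for x in masks_of(p,"meter") if abs(x["rect"][0]-(321 if n=="scene" else 290))<10][0]["mask"]&ok
    P=W[m]
    for nm,lo,hi in(("top",.138,.156),("hand",.07,.135)):
        Q=P[(P[:,2]>lo)&(P[:,2]<hi)]
        if len(Q)<20: continue
        r=cv2.minAreaRect(Q[:,:2].astype(np.float32)*1000);print(n,nm,len(Q),r,"z",np.median(Q[:,2]),Q[:,:2].mean(0))
    m=[x for x in masks_of(p,"pad")][0]["mask"]&ok
    Q=W[m];Q=Q[(Q[:,2]<.012)&(Q[:,2]>.003)];print(n,"pad",cv2.minAreaRect(Q[:,:2].astype(np.float32)*1000),np.median(Q[:,2]))
    for l in("round_tilt","square_tilt"):
        m=masks_of(p,l)[0]["mask"]&ok;Q=W[m];Q=Q[Q[:,2]>.09]
        best=None;rng=np.random.default_rng(0)
        for i in range(400):
            q=Q[rng.choice(len(Q),3,False)];nn=np.cross(q[1]-q[0],q[2]-q[0]);nn/=np.linalg.norm(nn)+1e-12;nn*=np.sign(nn[2])
            if nn[2]<.8: continue
            inl=abs((Q-q[0])@nn)<.003
            if best is None or inl.sum()>best.sum():best=inl
        F=Q[best];c0=F.mean(0);nn=np.linalg.svd(F-c0)[2][2];nn*=np.sign(nn[2])
        x=np.array([-nn[0]*nn[2],-nn[1]*nn[2],1-nn[2]**2]);x/=np.linalg.norm(x);y=np.cross(nn,x)
        uv=np.c_[(F-c0)@x,(F-c0)@y]
        (cx,cy),rr=cv2.minEnclosingCircle(uv.astype(np.float32)*1000) ;mm=(np.percentile(uv,1,0)+np.percentile(uv,99,0))/2
        cc=c0+mm[0]*x+mm[1]*y
        print(n,l,len(F),len(Q),"centre",cc,"n",nn,"tilt",np.degrees(np.arccos(nn[2])),"ext",np.ptp(uv,0),rr,"axis foot at z=.05:",cc-nn*(cc[2]-.05)/nn[2],"d",(cc[2]-.05)/nn[2],"yaw x",np.degrees(np.arctan2(x[1],x[0])))
```

```text
scene top 259 ((454.566162109375, 41.29522705078125), (55.469852447509766, 35.22252655029297), 14.927220344543457) z 0.14479380723126606 [0.4572 0.0381]
scene hand 545 ((462.7420349121094, 31.504554748535156), (62.67875289916992, 30.30119514465332), 40.7049446105957) z 0.10407606374088975 [0.4622 0.0297]Traceback (most recent call last):
  File "<stdin>", line 13, in <module>
IndexError: list index out of range
```

View pics/scene0.png

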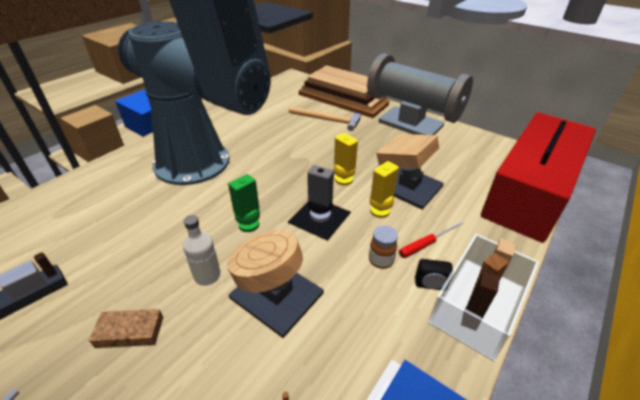

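View pics/top0.png

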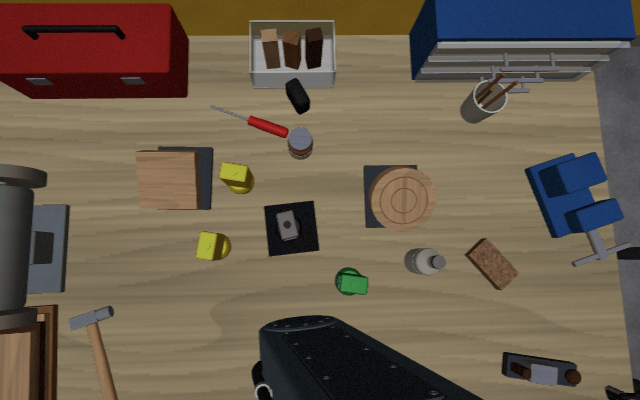

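View pics/crop.png

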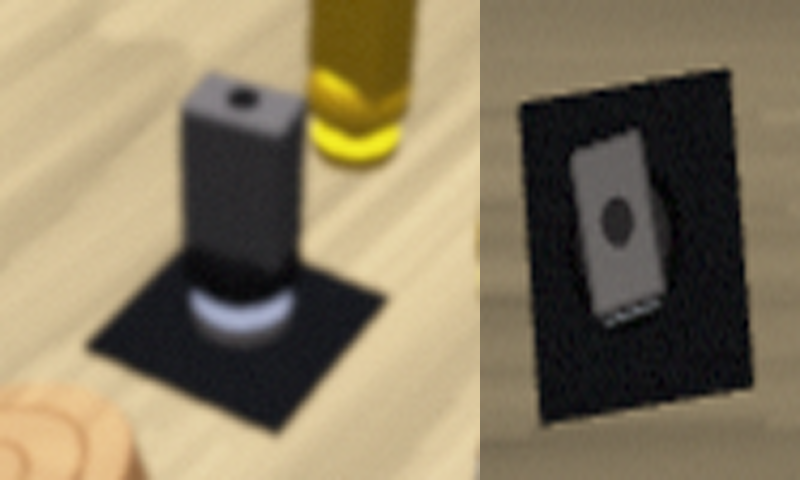

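Look-alikes: yellow (382,193) and (345,158), green (244,206), and the grey one standing on the black pad at (321,195). The crop shows grey handle, black bell and steel foot, so the grey one is the meter.

```bash
cat > meas.py <<'E'
from h import *
np.set_printoptions(precision=4,suppress=True)
s=camera("scene");t=camera("top")
for n,p in(("scene",s),("top",t)):
    W,ok=cloud(p)
    near=ok&(np.hypot(W[...,0]-.455,W[...,1]-.043)<.055)
    Q=W[near&(W[...,2]>.138)];print(n,"metertop",len(Q),cv2.minAreaRect(Q[:,:2].astype(np.float32)*1000),np.median(Q[:,2]))
    near=ok&(np.hypot(W[...,0]-.455,W[...,1]-.043)<.1)&(p["image"].max(-1)<60)&(W[...,2]<.012)
    k=cv2.morphologyEx(near.astype(np.uint8),cv2.MORPH_OPEN,np.ones((3,3)))>0
    Q=W[k];print(n,"pad",len(Q),cv2.minAreaRect(Q[:,:2].astype(np.float32)*1000),np.median(Q[:,2]))
    for l in("round_tilt","square_tilt"):
        mm=masks_of(p,l)
        if not mm: print("none",n,l);continue
        m=mm[0]["mask"]&ok;Q=W[m];Q=Q[Q[:,2]>.09]
        best=None;rng=np.random.default_rng(0)
        for i in range(400):
            q=Q[rng.choice(len(Q),3,False)];nn=np.cross(q[1]-q[0],q[2]-q[0]);nn/=np.linalg.norm(nn)+1e-12;nn*=np.sign(nn[2])
            if nn[2]<.8: continue
            inl=abs((Q-q[0])@nn)<.003
            if best is None or inl.sum()>best.sum():best=inl
        F=Q[best];c0=F.mean(0);nn=np.linalg.svd(F-c0)[2][2];nn*=np.sign(nn[2])
        x=np.array([-nn[0]*nn[2],-nn[1]*nn[2],1-nn[2]**2]);x/=np.linalg.norm(x);y=np.cross(nn,x)
        uv=np.c_[(F-c0)@x,(F-c0)@y];mid=(np.percentile(uv,1,0)+np.percentile(uv,99,0))/2
        cc=c0+mid[0]*x+mid[1]*y
        print(n,l,len(F),len(Q),"centre",cc,"n",nn,"tilt",np.degrees(np.arccos(nn[2])),"ext",np.ptp(uv,0),"axis z=.05:",cc-nn*(cc[2]-.05)/nn[2],"d",(cc[2]-.05)/nn[2],"yaw x",np.degrees(np.arctan2(x[1],x[0])))
E
python3 meas.py
```

```text
scene metertop 267 ((454.71295166015625, 42.29289245605469), (55.438499450683594, 39.210731506347656), 10.107664108276367) 0.14475998725884884
scene pad 915 ((456.08099365234375, 36.21585464477539), (114.56758117675781, 114.73511505126953), 5.136345386505127) 0.005156544318107446
scene round_tilt 2364 3521 centre [ 0.5033 -0.206   0.1228] n [-0.3352 -0.004   0.9422] tilt 19.583484400629597 ext [0.1392 0.1384] axis z=.05: [ 0.5292 -0.2057  0.05  ] d 0.07725819115044008 yaw x 0.679120796581855
scene square_tilt 867 1584 centre [0.5509 0.2899 0.1326] n [-0.3381 -0.0008  0.9411] tilt 19.759392849385826 ext [0.1222 0.1755] axis z=.05: [0.5806 0.29   0.05  ] d 0.08773006063269696 yaw x 0.14370231479670045
top metertop 482 ((452.6101989746094, 48.335025787353516), (55.75004196166992, 35.79653549194336), 12.817559242248535) 0.1459189435711774
top pad 1815 ((454.8445129394531, 42.387413024902344), (119.22216796875, 118.38573455810547), 5.418868064880371) 0.0061329938651222314
top round_tilt 3106 3449 centre [ 0.5012 -0.1982  0.1229] n [-0.3403 -0.0001  0.9403] tilt 19.89636562586369 ext [0.1376 0.1391] axis z=.05: [ 0.5276 -0.1982  0.05  ] d 0.07756288702069622 yaw x 0.019952507153705144
top square_tilt 3228 3648 centre [0.5498 0.2962 0.1338] n [-0.3422  0.0074  0.9396] tilt 20.018140911826105 ext [0.1185 0.1208] axis z=.05: [0.5803 0.2955 0.05  ] d 0.08915392136690958 yaw x -1.2463019157150597
```

play_rows --plan '[[85, [0, 1, -0.1], 0], [85, [0, 1, -0.1], 0], [85, [0, 1, -0.1], 0], [85, [0, 1, -0.1], 0], [85, [0, 1, -0.1], 0], [85, [0, 1, -0.1], 0], [85, [0, 1, -0.1], 0], [85, [0, 1, -0.1], 0], [85, [0, 1, -0.1], 0], [85, [0, 1, -0.1], 0]]'

```text
time_s: 2.2
eef_pos: [0.2518, -0.8828, 0.2533]
eef_rot: [0.02, 0.99, 0.138, 0.003]
wrist_force: [0.4, -0.7, 0.9]
opening: 0.994
grasp_force: 0.0
```

```bash
cat > st.py <<'E'
from h import *
np.set_printoptions(precision=4,suppress=True)
o=get_obs();r=R.from_quat(np.roll(o["eef_rot"],-1)).as_matrix()
print(o["time_s"],"q",o["q"],"p",o["eef_pos"],"\nR",r.round(4).tolist(),"tilt",np.degrees(np.arccos(-r[2,2])),"F",o["wrist_force"],"M",o["torque"],"open",o["opening"]*85.4,"g",o["grasp_force"])
E
python3 st.py
```

```text
2.2 q [-1.4235  1.038   0.2992  0.0054  1.7654 -0.1294] p [ 0.2518 -0.8828  0.2533] 
R [[0.9617, 0.2741, 0.0109], [0.2743, -0.9609, -0.0379], [0.0001, 0.0394, -0.9992]] tilt 2.2589928615615795 F [ 0.3592 -0.6851  0.9288] M [ 0.0647 -0.0116 -0.0042] open 84.88909889963354 g 0.0
```

play_rows --plan '[[85, [0, 1, -0.3], 0], [85, [0, 1, -0.3], 0], [85, [0, 1, -0.3], 0], [85, [0, 1, -0.3], 0], [85, [0, 1, -0.3], 0], [85, [0, 1, -0.3], 0]]'

```text
time_s: 2.8
eef_pos: [0.2545, -0.8923, 0.2676]
eef_rot: [0.041, 0.99, 0.138, 0.006]
wrist_force: [0.6, 0.4, -0.2]
opening: 0.998
grasp_force: 0.0
```

```bash
python3 st.py
```

```text
2.8 q [-1.424   1.0234  0.2983  0.0108  1.7379 -0.1287] p [ 0.2545 -0.8923  0.2676] 
R [[0.9617, 0.2733, 0.0225], [0.2742, -0.9584, -0.0793], [-0.0001, 0.0825, -0.9966]] tilt 4.731177333461949 F [ 0.5867  0.4022 -0.1522] M [ 0.0784 -0.0107 -0.0268] open 85.22285088522673 g 0.0
```

play_rows --plan '[[85, [0, -0.75, 0], 0], [85, [0, -0.75, 0], 0], [85, [0, -0.75, 0], 0], [85, [0, -0.75, 0], 0], [85, [0, -0.75, 0], 0], [85, [0, -0.75, 0], 0], [85, [0, -0.75, 0], 0]]'

```text
time_s: 3.5
eef_pos: [0.1719, -0.6016, 0.2422]
eef_rot: [0.04, 0.99, 0.138, 0.006]
wrist_force: [0.5, 0.4, 0.5]
opening: 0.996
grasp_force: 0.0
```

```bash
python3 st.py
```

```text
3.5 q [-1.4901  0.2274  1.5316  0.0165  1.303  -0.2009] p [ 0.1719 -0.6016  0.2422] 
R [[0.9616, 0.2734, 0.0223], [0.2743, -0.9585, -0.0779], [0.0001, 0.0811, -0.9967]] tilt 4.649482448661697 F [0.479  0.3708 0.4903] M [0.0039 0.0312 0.0108] open 85.0485118490937 g 0.0
```

play_rows --plan '[[85, [0, -1, 0], 0], [85, [0, -1, 0], 0], [85, [0, -1, 0], 0], [85, [0, -1, 0], 0], [85, [0, -1, 0], 0], [85, [0, -1, 0], 0], [85, [0, -1, 0], 0], [85, [0, -1, 0], 0]]'

```text
time_s: 4.3
eef_pos: [0.0658, -0.2293, 0.2094]
eef_rot: [0.039, 0.989, 0.139, 0.005]
wrist_force: [-0.7, -0.3, 0.8]
opening: 0.995
grasp_force: 0.0
```

```bash
python3 st.py
```

```text
4.3 q [-1.8742 -0.8857  2.4135  0.0424  1.5487 -0.5827] p [ 0.0658 -0.2293  0.2094] 
R [[0.9611, 0.2753, 0.021], [0.2761, -0.9582, -0.0747], [-0.0005, 0.0776, -0.997]] tilt 4.453089674142737 F [-0.6507 -0.2655  0.781 ] M [0.0539 0.072  0.0239] open 84.97183993861573 g 0.0
```

play_rows --plan '[[85, [0, -0.3, 0], 0], [85, [0, -0.5, 0], 0], [85, [0, -0.5, 0], 0], [85, [0, -0.5, 0], 0], [85, [0, -0.5, 0], 0]]'

```text
time_s: 4.8
eef_pos: [0.06, -0.2125, 0.1789]
eef_rot: [0.019, 0.99, 0.139, 0.002]
wrist_force: [0.5, 0.6, 0.5]
opening: 0.997
grasp_force: 0.0
```

```bash
python3 st.py
```

```text
4.8 q [-1.8943 -0.8931  2.4738  0.0209  1.5292 -0.6031] p [ 0.06   -0.2125  0.1789] 
R [[0.9613, 0.2752, 0.0097], [0.2754, -0.9606, -0.0367], [-0.0008, 0.038, -0.9993]] tilt 2.175879512202239 F [0.5484 0.5837 0.5408] M [ 0.058  -0.0046 -0.03  ] open 85.12124066450752 g 0.0
```

play_rows --plan '[[85, [0, -0.5, 0], 0], [85, [0, -0.5, 0], 0], [85, [0, -0.5, 0], 0], [85, [0, -0.5, 0], 0]]'

```text
time_s: 5.2
eef_pos: [0.0544, -0.1947, 0.1502]
eef_rot: [-0.003, 0.99, 0.138, -0.0]
wrist_force: [-0.8, -0.0, -0.2]
opening: 0.998
grasp_force: 0.0
```

```bash
python3 st.py
```

```text
5.2 q [-1.9156 -0.8934  2.5297 -0.0026  1.5099 -0.6224] p [ 0.0544 -0.1947  0.1502] 
R [[0.9617, 0.2743, -0.0009], [0.2743, -0.9616, 0.0052], [0.0006, -0.0052, -1.0]] tilt 0.29960638343973617 F [-0.7734 -0.009  -0.1672] M [ 0.0208  0.0245 -0.0067] open 85.22269263437103 g 0.0
```

play_rows --plan '[[85, [0, 0, -0.125], 0], [85, [0.06, 0, -0.25], 0], [85, [0.17, -0.05, -0.3], 0.019], [85, [0.29, -0.08, -0.3], 0.019], [85, [0.41, -0.11, -0.3], 0.019], [85, [0.53, -0.15, -0.3], 0.019], [85, [0.65, -0.19, -0.3], 0.019], [85, [0.77, -0.23, -0.3], 0.019], [85, [0.89, -0.27, -0.3], 0.019], [85, [0.99, -0.29, -0.3], 0.019]]'

```text
time_s: 6.2
eef_pos: [0.3478, -0.0102, 0.2715]
eef_rot: [-0.002, 0.994, 0.109, 0.001]
wrist_force: [-0.1, -2.2, 1.0]
opening: 0.99
grasp_force: 0.0
```

```bash
cat > go.py <<'E'
# shift (units of 0.4 m, tool axes) from the measured pose to a target TCP x y z [yaw deg of tool x]
from h import *;import sys
o=get_obs();r=R.from_quat(np.roll(o["eef_rot"],-1)).as_matrix();a=[float(v) for v in sys.argv[1:]]
print((r.T@(np.array(a[:3])-o["eef_pos"])/.4).round(4), (np.degrees(np.arctan2(r[1,0],r[0,0]))-a[3])/180 if len(a)>3 else "")
E
python3 st.py; python3 go.py .4536 .0455 .095 12.3
```

```text
6.2 q [-0.3786 -0.4225  2.066   0.0038  1.4989  0.9725] p [ 0.3478 -0.0102  0.2715] 
R [[0.976, 0.2177, 0.0007], [0.2177, -0.976, 0.0039], [0.0015, -0.0036, -1.0]] tilt 0.22473971499202497 F [-0.0956 -2.2142  1.0414] M [-0.0697  0.0206 -0.0028] open 84.5111568982213 g 0.0
[ 0.2878 -0.0769  0.442 ] 0.0015154177788238737
```

play_rows --plan '[[85, [0.12, -0.032, 0], 0.0015], [85, [0.24, -0.064, 0], 0.0015], [85, [0.288, -0.077, 0.02], 0.0015], [85, [0.288, -0.077, 0.05], 0.0015], [85, [0.288, -0.077, 0.05], 0.0015]]'

```text
time_s: 6.7
eef_pos: [0.4502, 0.0429, 0.249]
eef_rot: [-0.003, 0.994, 0.107, -0.003]
wrist_force: [-0.8, -0.2, -0.5]
opening: 0.998
grasp_force: 0.0
```

```bash
python3 st.py; python3 go.py .4536 .0455 .095 12.3
python3 - <<'E'
from h import *
p=camera("top");cv2.imwrite("pics/top1.png",cv2.resize(p["image"][150:300,200:425],(675,450))[:,:,::-1])
E
```

```text
6.7 q [-0.1716 -0.116   1.8761  0.0043  1.3886  1.1843] p [0.4502 0.0429 0.249 ] 
R [[0.9772, 0.2124, -0.0062], [0.2125, -0.9772, 0.0054], [-0.005, -0.0066, -1.0]] tilt 0.47174602541610017 F [-0.7816 -0.1836 -0.5198] M [-0.0285  0.0061  0.036 ] open 85.21084229080678 g 0.0
[ 0.0116 -0.002   0.3849] -0.0001858852651402781
```

play_rows --plan '[[85, [0.012, -0.002, 0.1], 0], [85, [0.012, -0.002, 0.2], 0], [85, [0.012, -0.002, 0.3], 0], [85, [0.012, -0.002, 0.36], 0], [85, [0.012, -0.002, 0.385], 0], [85, [0.012, -0.002, 0.385], 0]]'

```text
time_s: 7.35
eef_pos: [0.4553, 0.0447, 0.0973]
eef_rot: [-0.003, 0.994, 0.106, -0.001]
wrist_force: [0.1, 0.2, -0.7]
opening: 0.995
grasp_force: 0.0
```

```bash
python3 st.py;  python3 - <<'E'
from h import *
p=camera("scene");cv2.imwrite("pics/s2.png",cv2.resize(p["image"][100:260,230:420],(760,640))[:560,:,::-1])
E
```

```text
7.35 q [-0.1659  0.0953  2.0043  0.0052  1.0453  1.1903] p [0.4553 0.0447 0.0973] 
R [[0.9776, 0.2104, -0.0025], [0.2104, -0.9776, 0.005], [-0.0014, -0.0054, -1.0]] tilt 0.3206756583258821 F [ 0.0985  0.2378 -0.7247] M [ 0.0076 -0.0125 -0.0016] open 84.98971020418024 g 0.0
```

View pics/s2.png

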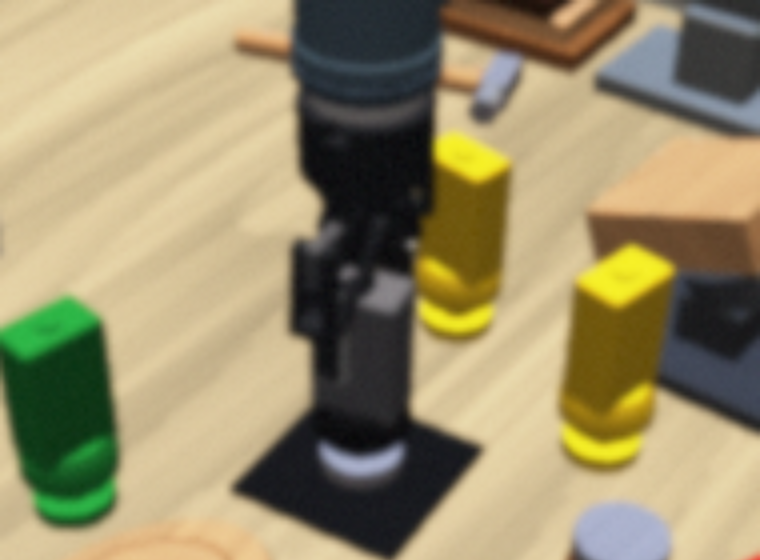

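The picture shows the open fingers straddling the grey handle (crop px ~(365,330)), with the meter standing on the pad and the yellow and green look-alikes clear of the gripper. Close now.

play_rows --plan '[[60, [0, 0, 0], 0], [45, [0, 0, 0], 0], [30, [0, 0, 0], 0], [25, [0, 0, 0], 0], [25, [0, 0, 0], 0], [25, [0, 0, 0], 0], [25, [0, 0, 0], 0], [25, [0, 0, 0], 0]]'

```text
time_s: 8.2
eef_pos: [0.4569, 0.0452, 0.0979]
eef_rot: [-0.002, 0.994, 0.106, 0.0]
wrist_force: [1.2, 0.0, 2.6]
opening: 0.415
grasp_force: 63.3
```

```bash
python3 st.py
```

```text
8.2 q [-0.1641  0.0959  2.0022  0.0054  1.0442  1.1906] p [0.4569 0.0452 0.0979] 
R [[0.9773, 0.2117, 0.0001], [0.2117, -0.9773, 0.0047], [0.0011, -0.0045, -1.0]] tilt 0.2679236231161907 F [1.1679 0.0421 2.6363] M [-0.0099 -0.3017  0.0674] open 35.455218943257506 g 63.32092881202698
```

play_rows --plan '[[25, [0, 0, -0.04], 0], [25, [0, 0, -0.13], 0], [25, [0, 0, -0.25], 0], [25, [0.05, 0.02, -0.36], 0.02], [25, [0.13, 0.05, -0.45], 0.04], [25, [0.22, 0.08, -0.53], 0.06], [25, [0.31, 0.12, -0.6], 0.068], [25, [0.41, 0.15, -0.65], 0.068], [25, [0.51, 0.19, -0.7], 0.068], [25, [0.61, 0.23, -0.75], 0.068]]'

```text
time_s: 9.2
eef_pos: [0.7154, 0.0055, 0.3958]
eef_rot: [-0.003, 1.0, -0.0, -0.002]
wrist_force: [1.6, -0.1, -1.6]
opening: 0.414
grasp_force: 62.7
```

```bash
python3 st.py; python3 go.py .95 0 .42 0
```

```text
9.2 q [-0.1597  0.4373  0.9605  0.0046  1.7492  1.412 ] p [0.7154 0.0055 0.3958] 
R [[1.0, -0.0002, -0.0045], [-0.0001, -1.0, 0.0053], [-0.0045, -0.0053, -1.0]] tilt 0.40178379496559197 F [ 1.568  -0.0912 -1.6443] M [-0.0104 -0.0483  0.0178] open 35.3227550211608 g 62.73884654045105
[ 0.5863  0.0134 -0.0631] -4.333198323343678e-05
```

play_rows --plan '[[25, [1, 0.013, -0.05], 0], [25, [1, 0.013, -0.05], 0], [25, [1, 0.013, -0.05], 0], [25, [1, 0.013, -0.05], 0], [25, [1, 0.013, -0.05], 0], [25, [1, 0.013, -0.05], 0], [25, [1, 0.013, -0.05], 0], [25, [1, 0.013, -0.05], 0], [25, [1, 0.013, -0.05], 0], [25, [1, 0.013, -0.05], 0]]'

```text
time_s: 10.2
eef_pos: [0.8878, 0.0009, 0.3437]
eef_rot: [-0.002, 1.0, -0.0, 0.02]
wrist_force: [-0.9, 0.1, -3.3]
opening: 0.412
grasp_force: 62.7
```

```bash
python3 st.py
```

```text
10.2 q [-0.1357  0.9361  0.2984  0.0105  1.8672  1.4386] p [0.8878 0.0009 0.3437] 
R [[0.9992, -0.0002, 0.0409], [-0.0004, -1.0, 0.0045], [0.0409, -0.0045, -0.9992]] tilt 2.357899509588496 F [-0.8662  0.1001 -3.3084] M [-0.0146  0.0322 -0.0367] open 35.19476361839035 g 62.69347786903381
```

play_rows --plan '[[25, [1, 0, -0.3], 0], [25, [1, 0, -0.3], 0], [25, [1, 0, -0.3], 0], [25, [1, 0, -0.3], 0], [25, [1, 0, -0.3], 0], [25, [1, 0, -0.3], 0], [25, [1, 0, -0.3], 0], [25, [1, 0, -0.3], 0], [25, [1, 0, -0.3], 0], [25, [1, 0, -0.3], 0]]'

```text
time_s: 11.2
eef_pos: [0.9041, 0.0006, 0.3338]
eef_rot: [-0.002, 0.999, -0.0, 0.04]
wrist_force: [0.5, -0.0, -3.2]
opening: 0.413
grasp_force: 62.7
```

```bash
python3 st.py
```

```text
11.2 q [-0.1355  0.9482  0.2987  0.016   1.8168  1.4402] p [0.9041 0.0006 0.3338] 
R [[0.9969, -0.0002, 0.0792], [-0.0006, -1.0, 0.0048], [0.0792, -0.0049, -0.9968]] tilt 4.549232033261671 F [ 0.4515 -0.0209 -3.2307] M [0.0307 0.1075 0.0892] open 35.26671527599904 g 62.727298736572266
```

play_rows --plan '[[25, [1, 0, -0.1], 0], [25, [1, 0, -0.1], 0], [25, [1, 0, -0.1], 0]]'

```text
time_s: 11.5
eef_pos: [0.924, 0.0006, 0.3151]
eef_rot: [-0.002, 0.998, -0.0, 0.059]
wrist_force: [-0.1, -0.7, -3.0]
opening: 0.413
grasp_force: 62.8
```

play_rows --plan '[[25, [1, 0, 0], 0], [25, [1, 0, 0], 0], [25, [1, 0, 0], 0]]'

```text
time_s: 11.8
eef_pos: [0.9451, 0.0006, 0.2921]
eef_rot: [-0.003, 0.997, -0.0, 0.079]
wrist_force: [0.8, 0.2, -3.5]
opening: 0.418
grasp_force: 62.7
```

play_rows --plan '[[25, [1, 0, 0], 0], [25, [1, 0, 0], 0]]'

```text
time_s: 12.0
eef_pos: [0.9617, 0.0006, 0.283]
eef_rot: [-0.003, 0.995, -0.0, 0.1]
wrist_force: [-0.3, -0.7, -3.2]
opening: 0.413
grasp_force: 62.7
```

```bash
python3 st.py
```

```text
12.0 q [-0.1326  1.0118  0.2989  0.0312  1.6335  1.444 ] p [0.9617 0.0006 0.283 ] 
R [[0.9801, -0.0003, 0.1985], [-0.0013, -1.0, 0.0049], [0.1985, -0.0051, -0.9801]] tilt 11.45073434827779 F [-0.3299 -0.6974 -3.1728] M [-0.0163  0.2254 -0.0223] open 35.27533175371159 g 62.73603916168213
```

play_rows --plan '[[25, [1, 0, -0.2], 0], [25, [1, 0, -0.2], 0]]'

```text
time_s: 12.2
eef_pos: [0.9717, 0.0005, 0.2957]
eef_rot: [-0.003, 0.993, -0.0, 0.121]
wrist_force: [-0.4, -0.4, -2.1]
opening: 0.416
grasp_force: 62.7
```

play_rows --plan '[[25, [1, 0, -0.2], 0], [25, [1, 0, -0.2], 0]]'

```text
time_s: 12.4
eef_pos: [0.9807, 0.0003, 0.3123]
eef_rot: [-0.002, 0.99, -0.0, 0.142]
wrist_force: [-0.5, -0.1, -2.7]
opening: 0.413
grasp_force: 62.7
```

play_rows --plan '[[25, [1, 0, -0.2], 0], [25, [1, 0, -0.2], 0]]'

```text
time_s: 12.6
eef_pos: [0.9884, 0.0002, 0.3283]
eef_rot: [-0.002, 0.987, -0.001, 0.161]
wrist_force: [-0.5, 0.4, -2.3]
opening: 0.418
grasp_force: 62.7
```

```bash
python3 st.py
```

```text
12.6 q [-0.1347  0.9726  0.2981  0.0473  1.5499  1.4438] p [0.9884 0.0002 0.3283] 
R [[0.9479, -0.0002, 0.3186], [-0.0018, -1.0, 0.0045], [0.3186, -0.0048, -0.9479]] tilt 18.583122344897507 F [-0.5256  0.3591 -2.2926] M [-0.0458  0.3328 -0.0215] open 35.690656096769246 g 62.74570941925049
```

play_rows --plan '[[25, [1, 0, -0.2], 0]]'

```text
time_s: 12.7
eef_pos: [0.9949, 0.0001, 0.3383]
eef_rot: [-0.002, 0.984, -0.001, 0.176]
wrist_force: [-0.1, 0.2, -3.8]
opening: 0.419
grasp_force: 62.7
```

```bash
python3 st.py; python3 go.py .70 -.1 .33; python3 go.py .45 -.2 .27
```

```text
12.7 q [-0.1352  0.9644  0.299   0.0515  1.5272  1.4436] p [0.9949 0.0001 0.3383] 
R [[0.9378, -0.0002, 0.3472], [-0.002, -1.0, 0.0047], [0.3472, -0.0051, -0.9378]] tilt 20.317513023332566 F [-0.0592  0.1714 -3.7641] M [-0.0466  0.3409 -0.0238] open 35.7472571209947 g 62.745466232299805
[-0.6981  0.2506 -0.2378] 
[-1.3358  0.5015 -0.3153]
```

Tilt is now 20.3° in the wanted direction. Move back over the round blank.

play_rows --plan '[[25, [-0.12, 0.03, -0.04], 0], [25, [-0.24, 0.07, -0.08], 0], [25, [-0.36, 0.12, -0.12], 0], [25, [-0.48, 0.16, -0.16], 0], [25, [-0.6, 0.21, -0.2], 0], [25, [-0.71, 0.25, -0.24], 0], [25, [-0.82, 0.3, -0.25], 0], [25, [-0.93, 0.34, -0.26], 0]]'

```text
time_s: 13.5
eef_pos: [0.6433, -0.1228, 0.3151]
eef_rot: [-0.001, 0.984, -0.0, 0.178]
wrist_force: [0.2, -1.0, -2.5]
opening: 0.418
grasp_force: 62.8
```

```bash
python3 st.py; python3 go.py .45 -.2 .28
```

```text
13.5 q [-0.446   0.0676  1.604   0.1688  1.1508  1.0814] p [ 0.6433 -0.1228  0.3151] 
R [[0.9366, -0.0002, 0.3505], [-0.0012, -1.0, 0.0025], [0.3505, -0.0027, -0.9366]] tilt 20.518173869027407 F [ 0.1579 -0.973  -2.4912] M [-0.1096  0.3231 -0.0033] open 35.702003150350166 g 62.75892376899719
[-0.4832  0.1934 -0.0877]
```

play_rows --plan '[[25, [-0.1, 0.05, -0.02], 0], [25, [-0.2, 0.1, -0.04], 0], [25, [-0.3, 0.14, -0.06], 0], [25, [-0.4, 0.18, -0.08], 0], [25, [-0.483, 0.193, -0.088], 0], [25, [-0.483, 0.193, -0.088], 0], [25, [-0.483, 0.193, -0.088], 0]]'

```text
time_s: 14.2
eef_pos: [0.4512, -0.1999, 0.2802]
eef_rot: [-0.001, 0.984, -0.001, 0.177]
wrist_force: [0.9, -0.1, -2.7]
opening: 0.417
grasp_force: 62.7
```

```bash
python3 st.py
python3 - <<'E'
from h import *
p=camera("scene");t=camera("top")
a=cv2.resize(p["image"][150:340,150:390],(760,600))
cv2.imwrite("pics/s3.png",a[:,:,::-1])
o=get_obs();r=R.from_quat(np.roll(o["eef_rot"],-1)).as_matrix()
np.set_printoptions(precision=4,suppress=True)
for n,q in(("scene",p),("top",t)):
    W,ok=cloud(q);L=(W-o["eef_pos"])@r   # tool coords
    for lo,hi in((-.02,.028),(.036,.062),(.078,.092)):
        k=ok&(L[...,2]>lo)&(L[...,2]<hi)&(np.hypot(L[...,0],L[...,1])<.045)
        P=L[k]
        if len(P)>10: print(n,lo,len(P),np.percentile(P,2,0),np.percentile(P,98,0),q["image"][k].mean(0))
E
```

```text
14.2 q [-0.8358 -0.2804  1.9891  0.2822  1.203   0.6663] p [ 0.4512 -0.1999  0.2802] 
R [[0.9371, -0.0024, 0.349], [-0.0032, -1.0, 0.0015], [0.3489, -0.0025, -0.9371]] tilt 20.423488685381496 F [ 0.9079 -0.1058 -2.7225] M [ 0.0522  0.3239 -0.0049] open 35.63891476530924 g 62.65220046043396
scene -0.02 894 [-0.025  -0.0137 -0.0189] [0.0249 0.0334 0.0269] [60.4776 58.8177 58.8177]
scene 0.036 540 [-0.0176 -0.0167  0.0365] [0.0265 0.0332 0.0612] [32.7333 30.7722 29.9093]
scene 0.078 339 [-0.0207 -0.019   0.0787] [0.0214 0.0284 0.0916] [133.295  135.4661 141.3333]
top -0.02 223 [ 0.0043 -0.0305 -0.0183] [0.0237 0.0114 0.0255] [42.713  41.3274 40.9507]
top 0.036 248 [-0.017  -0.0333  0.0363] [0.0255 0.0067 0.0605] [23.2097 21.5242 22.1452]
top 0.078 59 [-0.0108 -0.0287  0.0793] [ 0.021  -0.0005  0.0915] [86.661  80.3898 77.661 ]
```

View pics/s3.png

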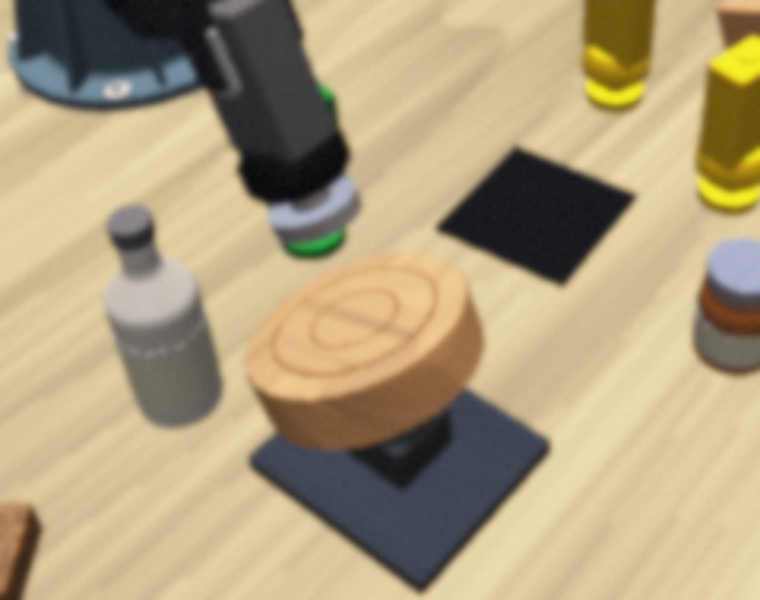

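The picture shows the tilted meter at crop (310,180) with its foot parallel to the round face, centred at about (365,310). The pad is empty at (540,215) and the glue bottle stands clear at (165,320).

play_rows --plan '[[25, [-0.008, 0.003, 0.06], 0], [25, [-0.015, 0.005, 0.12], 0], [25, [-0.015, 0.005, 0.145], 0], [25, [-0.015, 0.005, 0.16], 0], [25, [-0.015, 0.005, 0.16], 0]]'

```text
time_s: 14.8
eef_pos: [0.4683, -0.2003, 0.2166]
eef_rot: [-0.003, 0.984, -0.0, 0.176]
wrist_force: [-0.1, 1.0, -2.7]
opening: 0.412
grasp_force: 62.6
```

```bash
python3 st.py
cat > f.py <<'E'
from h import *
n=np.array([-.34,0,.94]);o=get_obs();c=np.array([.502,-.2015,.123])
r=R.from_quat(np.roll(o["eef_rot"],-1)).as_matrix();d=r.T@(c-o["eef_pos"])
print("F.n",o["wrist_force"]@n,"face in tool",d.round(4),"gap",d[2]-.0919)
E
python3 f.py
```

```text
14.8 q [-0.8048 -0.1712  2.0327  0.2958  1.053   0.6484] p [ 0.4683 -0.2003  0.2166] 
R [[0.9382, 0.0008, 0.3461], [-0.0011, -1.0, 0.0055], [0.3461, -0.0056, -0.9382]] tilt 20.25426950409469 F [-0.0832  0.9601 -2.7333] M [0.0252 0.3472 0.0307] open 35.21870427647946 g 62.56885528564453
F.n -2.5409577784059305 face in tool [-0.0008  0.0017  0.0995] gap 0.007617574903881222
```

play_rows --plan '[[25, [0, 0, 0.0075], 0], [25, [0, 0, 0.0125], 0], [25, [0, 0, 0.0125], 0]]'

```text
time_s: 15.1
eef_pos: [0.4696, -0.2008, 0.2124]
eef_rot: [-0.002, 0.984, -0.001, 0.176]
wrist_force: [-0.7, -0.9, -3.5]
opening: 0.411
grasp_force: 62.6
```

play_rows --plan '[[25, [0, 0, 0.005], 0], [25, [0, 0, 0.005], 0], [25, [0, 0, 0.005], 0]]'

```text
time_s: 15.4
eef_pos: [0.4701, -0.2007, 0.2102]
eef_rot: [-0.002, 0.984, -0.001, 0.176]
wrist_force: [-0.6, -0.1, -2.3]
opening: 0.414
grasp_force: 62.6
```

```bash
python3 f.py
```

```text
F.n -1.9849514294292758 face in tool [-0.0003  0.0012  0.0929] gap 0.000981151132738431
```

play_rows --plan '[[25, [0, 0, 0.005], 0], [25, [0, 0, 0.005], 0], [25, [0, 0, 0.005], 0]]'

```text
time_s: 15.7
eef_pos: [0.4709, -0.2007, 0.2088]
eef_rot: [-0.002, 0.984, -0.0, 0.176]
wrist_force: [-3.9, 2.0, 2.3]
opening: 0.412
grasp_force: 63.6
```

```bash
python3 f.py
```

```text
F.n 3.5308860496808183 face in tool [-0.0006  0.0012  0.0912] gap -0.0007026926489371171
```

play_rows --plan '[[25, [0, 0, 0.004], 0], [25, [0, 0, 0.008], 0], [25, [0, 0, 0.008], 0], [25, [0, 0, 0.008], 0]]'

```text
time_s: 16.1
eef_pos: [0.4721, -0.2007, 0.2056]
eef_rot: [-0.002, 0.984, -0.0, 0.176]
wrist_force: [-4.4, 1.6, 6.8]
opening: 0.414
grasp_force: 64.0
```

```bash
python3 f.py
```

```text
F.n 7.864245198281651 face in tool [-0.0006  0.0012  0.0879] gap -0.004025420443100738
```

play_rows --plan '[[25, [0, 0, 0], 0], [25, [0, 0, 0], 0], [25, [0, 0, 0], 0], [25, [0, 0, 0], 0], [25, [0, 0, 0], 0], [25, [0, 0, 0], 0], [25, [0, 0, 0], 0], [25, [0, 0, 0], 0], [25, [0, 0, 0], 0], [25, [0, 0, 0], 0]]'

```text
time_s: 17.1
eef_pos: [0.4721, -0.2007, 0.2057]
eef_rot: [-0.002, 0.984, -0.0, 0.176]
wrist_force: [-4.8, 1.9, 6.9]
opening: 0.415
grasp_force: 64.0
```

play_rows --plan '[[25, [0, 0, 0], 0], [25, [0, 0, 0], 0], [25, [0, 0, 0], 0], [25, [0, 0, 0], 0], [25, [0, 0, 0], 0], [25, [0, 0, 0], 0], [25, [0, 0, 0], 0], [25, [0, 0, 0], 0], [25, [0, 0, 0], 0], [25, [0, 0, 0], 0]]'

```text
time_s: 18.1
eef_pos: [0.4721, -0.2007, 0.2057]
eef_rot: [-0.002, 0.984, -0.0, 0.176]
wrist_force: [-4.6, 1.9, 6.1]
opening: 0.415
grasp_force: 64.0
```

```bash
python3 f.py
python3 - <<'E'
from h import *
p=camera("scene");a=cv2.resize(p["image"][170:320,180:360],(720,600))
cv2.imwrite("pics/s4.png",a[:,:,::-1])
E
```

```text
F.n 7.325376652712276 face in tool [-0.0006  0.0012  0.0879] gap -0.003983235814227076
```

View pics/s4.png

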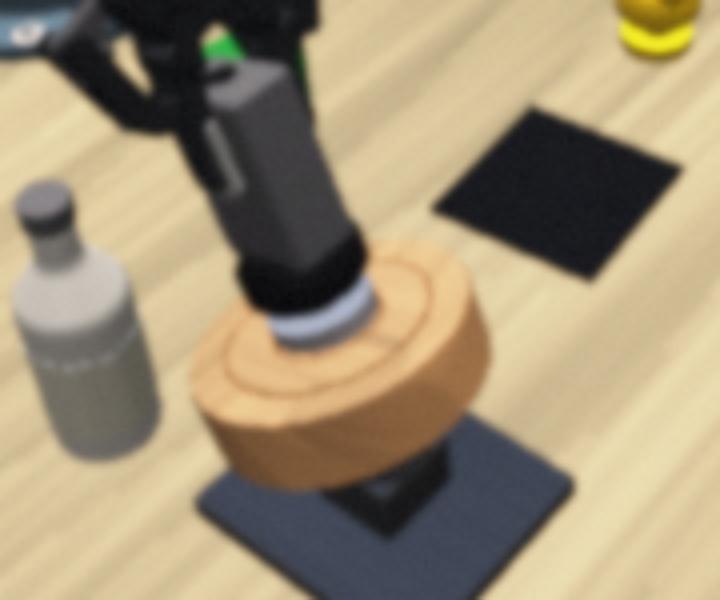

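The picture shows the foot sitting flat near the middle of the rings (crop (322,320)). The force held at about 10 N for 2 s, so the reading is done. Retract and set the tool upright again at the inner limit.

```bash
python3 go.py .43 -.2 .32; python3 go.py .36 -.1 .4;python3 go.py .24 0 .4; python3 go.py .2 0 .4
```

```text
[ 3.000e-04 -3.100e-03 -3.045e-01] 
[-0.0949 -0.2541 -0.5517] 
[-0.3766 -0.504  -0.6547] 
[-0.4704 -0.504  -0.6893]
```

play_rows --plan '[[25, [0, 0, -0.03], 0], [25, [0, 0, -0.1], 0], [25, [0, 0, -0.2], 0], [25, [0, 0, -0.3], 0], [25, [-0.05, -0.12, -0.4], 0], [25, [-0.1, -0.24, -0.5], 0], [25, [-0.19, -0.34, -0.58], 0], [25, [-0.28, -0.42, -0.62], 0], [25, [-0.38, -0.5, -0.65], 0], [25, [-0.47, -0.5, -0.69], 0]]'

```text
time_s: 19.15
eef_pos: [0.2991, -0.0256, 0.4086]
eef_rot: [-0.006, 0.988, -0.001, 0.156]
wrist_force: [0.5, -0.6, -3.0]
opening: 0.411
grasp_force: 62.9
```

```bash
python3 st.py; python3 go.py .2 0 .4
```

```text
19.15 q [-0.7653 -0.8944  2.0602  0.2279  1.7488  0.8735] p [ 0.2991 -0.0256  0.4086] 
R [[0.951, 0.0, 0.3091], [-0.0037, -0.9999, 0.0114], [0.3091, -0.0119, -0.951]] tilt 18.01828421961942 F [ 0.5384 -0.592  -2.9532] M [-0.0496  0.3037 -0.0069] open 35.138674616588546 g 62.916197776794434
[-0.2424 -0.0638 -0.0554]
```

play_rows --plan '[[25, [-0.5, -0.05, -0.1], 0], [25, [-0.5, -0.05, -0.1], 0]]'

```text
time_s: 19.35
eef_pos: [0.2844, -0.0302, 0.4144]
eef_rot: [-0.009, 0.99, 0.001, 0.138]
wrist_force: [0.8, -0.6, -3.0]
opening: 0.414
grasp_force: 63.0
```

play_rows --plan '[[25, [-0.5, -0.03, -0.1], 0], [25, [-0.5, -0.03, -0.1], 0]]'

```text
time_s: 19.55
eef_pos: [0.2659, -0.0438, 0.4242]
eef_rot: [-0.014, 0.993, 0.002, 0.119]
wrist_force: [0.3, -0.5, -3.1]
opening: 0.412
grasp_force: 63.1
```

play_rows --plan '[[25, [-0.5, 0, -0.1], 0], [25, [-0.5, 0, -0.1], 0]]'

```text
time_s: 19.75
eef_pos: [0.238, -0.0728, 0.4383]
eef_rot: [-0.022, 0.995, 0.003, 0.102]
wrist_force: [0.4, -0.4, -3.2]
opening: 0.415
grasp_force: 63.0
```

```bash
python3 st.py
```

```text
19.75 q [-1.1179 -0.8944  1.9835  0.223   1.9926  0.5439] p [ 0.238  -0.0728  0.4383] 
R [[0.9791, 0.0111, 0.203], [0.0022, -0.999, 0.0439], [0.2033, -0.0425, -0.9782]] tilt 11.989705723476698 F [ 0.3651 -0.4066 -3.2208] M [-0.1323  0.174   0.0553] open 35.40086852197327 g 62.985262870788574
```

```bash
python3 go.py .32 .06 .33; python3 go.py .28 .055 .3
```

```text
[ 0.1464 -0.3179  0.3211] 
[ 0.0332 -0.3033  0.3737]
```

play_rows --plan '[[25, [0.1, -0.1, 0.05], 0], [25, [0.147, -0.22, 0.15], 0], [25, [0.147, -0.318, 0.25], 0], [25, [0.147, -0.318, 0.32], 0], [25, [0.09, -0.31, 0.35], 0], [25, [0.033, -0.303, 0.374], 0], [25, [0.033, -0.303, 0.374], 0]]'

```text
time_s: 20.45
eef_pos: [0.2783, 0.0563, 0.2964]
eef_rot: [-0.023, 0.995, 0.004, 0.1]
wrist_force: [0.7, -0.3, -3.5]
opening: 0.414
grasp_force: 63.3
```

```bash
python3 st.py
```

```text
20.45 q [-0.3767 -0.8768  2.2543  0.1161  1.5939  1.199 ] p [0.2783 0.0563 0.2964] 
R [[0.98, 0.0121, 0.1988], [0.003, -0.9989, 0.0459], [0.1992, -0.0443, -0.979]] tilt 11.77310766263498 F [ 0.7417 -0.3235 -3.4663] M [-0.0552  0.1114 -0.0228] open 35.31718667162569 g 63.258644342422485
```

play_rows --plan '[[25, [-0.5, 0.11, -0.15], 0], [25, [-0.5, 0.11, -0.15], 0], [25, [-0.5, 0.11, -0.15], 0]]'

```text
time_s: 20.75
eef_pos: [0.2641, 0.0441, 0.3164]
eef_rot: [-0.018, 0.996, 0.002, 0.083]
wrist_force: [0.1, -0.2, -3.3]
opening: 0.412
grasp_force: 63.5
```

play_rows --plan '[[25, [-0.5, 0.11, -0.1], 0], [25, [-0.5, 0.11, -0.1], 0]]'

```text
time_s: 20.95
eef_pos: [0.2516, 0.0335, 0.3243]
eef_rot: [-0.016, 0.998, 0.003, 0.063]
wrist_force: [-0.2, 0.8, -2.3]
opening: 0.409
grasp_force: 63.4
```

```bash
python3 st.py
```

```text
20.95 q [-0.4768 -0.8931  2.1986  0.0874  1.739   1.1076] p [0.2516 0.0335 0.3243] 
R [[0.9922, 0.0072, 0.1247], [0.0031, -0.9995, 0.0325], [0.1249, -0.0318, -0.9917]] tilt 7.404172392543629 F [-0.1787  0.7979 -2.2538] M [0.002  0.1132 0.0058] open 34.934073276999264 g 63.35467457771301
```

play_rows --plan '[[25, [-0.5, 0.12, 0.05], 0], [25, [-0.5, 0.12, 0.05], 0]]'

```text
time_s: 21.15
eef_pos: [0.2413, 0.0159, 0.3085]
eef_rot: [-0.016, 0.999, 0.003, 0.043]
wrist_force: [-0.2, -0.5, -3.4]
opening: 0.417
grasp_force: 63.4
```

play_rows --plan '[[25, [-0.5, 0.12, 0.05], 0], [25, [-0.5, 0.12, 0.05], 0]]'

```text
time_s: 21.35
eef_pos: [0.2284, -0.0108, 0.2945]
eef_rot: [-0.018, 1.0, 0.004, 0.023]
wrist_force: [0.4, 0.2, -3.2]
opening: 0.418
grasp_force: 63.4
```

```bash
python3 st.py;python3 go.py .3 .15 .28
```

```text
21.35 q [-0.6839 -0.8932  2.2519  0.0581  1.769   0.8913] p [ 0.2284 -0.0108  0.2945] 
R [[0.9989, 0.0082, 0.0464], [0.0066, -0.9993, 0.0356], [0.0467, -0.0352, -0.9983]] tilt 3.352904671252928 F [ 0.3711  0.2069 -3.1821] M [-0.0818 -0.0192 -0.0341] open 35.681301475339104 g 63.376808166503906
[ 0.1797 -0.399   0.0587]
```

```bash
python3 go.py .22 .165 .28; python3 go.py .26 .1 .28
```

```text
[-0.0198 -0.4381  0.0508] 
[ 0.079  -0.2749  0.0496]
```

play_rows --plan '[[25, [0.08, -0.1, 0.05], 0], [25, [0.08, -0.22, 0.05], 0], [25, [0.04, -0.34, 0.05], 0], [25, [-0.02, -0.438, 0.05], 0], [25, [-0.02, -0.438, 0.05], 0]]'

```text
time_s: 21.85
eef_pos: [0.2195, 0.1677, 0.2807]
eef_rot: [-0.019, 1.0, 0.004, 0.024]
wrist_force: [0.4, 0.6, -3.6]
opening: 0.415
grasp_force: 63.4
```

play_rows --plan '[[25, [-0.4, 0.3, 0], 0], [25, [-0.4, 0.3, 0], 0]]'

```text
time_s: 22.05
eef_pos: [0.1754, 0.1345, 0.2736]
eef_rot: [-0.007, 1.0, 0.008, 0.006]
wrist_force: [0.5, -0.2, -3.2]
opening: 0.415
grasp_force: 64.5
```

```bash
python3 st.py
```

```text
22.05 q [ 0.0682 -0.8929  2.291   0.0141  1.731   1.6249] p [0.1754 0.1345 0.2736] 
R [[0.9998, 0.0165, 0.0115], [0.0164, -0.9998, 0.0148], [0.0117, -0.0146, -0.9998]] tilt 1.0716455408107046 F [ 0.4912 -0.2284 -3.1725] M [-0.0166  0.0065 -0.0116] open 35.4115557232265 g 64.49201345443726
```

```bash
python3 go.py .455 .041 .2
```

```text
[0.6928 0.248  0.1885]
```

play_rows --plan '[[25, [0.1, 0.035, 0], 0], [25, [0.22, 0.08, 0], 0], [25, [0.34, 0.12, 0], 0], [25, [0.46, 0.165, 0.04], 0], [25, [0.58, 0.21, 0.08], 0], [25, [0.66, 0.24, 0.13], 0], [25, [0.693, 0.248, 0.188], 0], [25, [0.693, 0.248, 0.188], 0], [25, [0.693, 0.248, 0.188], 0]]'

```text
time_s: 22.95
eef_pos: [0.4575, 0.0366, 0.203]
eef_rot: [-0.008, 1.0, 0.002, 0.008]
wrist_force: [0.1, 1.0, -2.9]
opening: 0.412
grasp_force: 64.3
```

```bash
python3 st.py
python3 - <<'E'
from h import *
np.set_printoptions(precision=4,suppress=True)
p=camera("scene");t=camera("top")
cv2.imwrite("pics/s5.png",cv2.resize(p["image"][100:260,220:420],(750,600))[:,:,::-1])
o=get_obs();r=R.from_quat(np.roll(o["eef_rot"],-1)).as_matrix()
for n,q in(("scene",p),("top",t)):
    W,ok=cloud(q);L=(W-o["eef_pos"])@r
    for lo,hi in((-.02,.028),(.036,.062),(.078,.092)):
        k=ok&(L[...,2]>lo)&(L[...,2]<hi)&(np.hypot(L[...,0],L[...,1])<.045);P=L[k]
        if len(P)>10: print(n,lo,len(P),np.percentile(P,2,0),np.percentile(P,98,0))
    k=ok&(np.hypot(W[...,0]-.455,W[...,1]-.043)<.1)&(q["image"].max(-1)<60)&(W[...,2]<.012)
    k=cv2.morphologyEx(k.astype(np.uint8),cv2.MORPH_OPEN,np.ones((3,3)))>0
    Q=W[k]
    if len(Q): print(n,"pad",len(Q),cv2.minAreaRect(Q[:,:2].astype(np.float32)*1000),np.median(Q[:,2]))
E
python3 go.py .455 .041 .105
```

```text
22.95 q [-0.1932 -0.0711  1.9311  0.0197  1.2681  1.3669] p [0.4575 0.0366 0.203 ] 
R [[0.9998, 0.005, 0.0169], [0.0048, -0.9999, 0.0159], [0.0169, -0.0158, -0.9997]] tilt 1.3268232829827442 F [ 0.0659  1.0395 -2.865 ] M [ 0.0327  0.007  -0.0628] open 35.22000363117934 g 64.31627154350281
scene -0.02 466 [-0.0294 -0.0098 -0.019 ] [0.0245 0.0342 0.0268]
scene 0.036 299 [-0.0276 -0.0101  0.0368] [0.0248 0.034  0.061 ]
scene 0.078 164 [-0.0249 -0.0071  0.0811] [0.0187 0.0283 0.0916]
scene pad 1352 ((456.00537109375, 36.830135345458984), (114.43805694580078, 115.07823944091797), 5.132234573364258) 0.005113555437333772
top pad 579 ((411.5880126953125, 42.150489807128906), (111.00101470947266, 42.12165069580078), 88.60780334472656) 0.0060956773617248106
[-0.0119 -0.0059  0.2487]
```

View pics/s5.png

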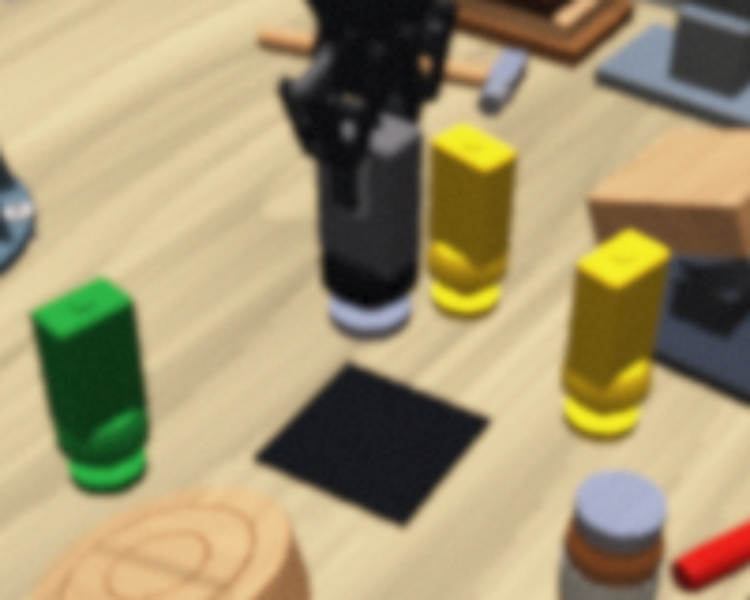

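The meter hangs upright (crop (370,230)) above the empty pad (crop (372,443)), and the look-alikes are undisturbed. Lower it gently.

play_rows --plan '[[25, [-0.004, -0.008, 0.08], 0], [25, [-0.004, -0.008, 0.16], 0], [25, [-0.004, -0.008, 0.21], 0], [25, [-0.004, -0.008, 0.23], 0], [25, [-0.004, -0.008, 0.243], 0], [25, [-0.004, -0.008, 0.248], 0], [25, [-0.004, -0.008, 0.248], 0]]'

```text
time_s: 23.75
eef_pos: [0.4582, 0.0422, 0.1051]
eef_rot: [-0.007, 1.0, 0.004, 0.01]
wrist_force: [-0.6, 0.8, -3.0]
opening: 0.413
grasp_force: 64.4
```

play_rows --plan '[[25, [0, 0, 0.005], 0], [25, [0, 0, 0.01], 0], [25, [0, 0, 0.01], 0], [25, [0, 0, 0.01], 0]]'

```text
time_s: 24.15
eef_pos: [0.4575, 0.0424, 0.1001]
eef_rot: [-0.008, 1.0, 0.004, 0.009]
wrist_force: [0.7, -0.2, -2.6]
opening: 0.413
grasp_force: 64.4
```

```bash
python3 st.py
```

```text
24.15 q [-0.18    0.08    2.0144  0.0212  1.0325  1.3726] p [0.4575 0.0424 0.1001] 
R [[0.9998, 0.0076, 0.0177], [0.0073, -0.9999, 0.0153], [0.0178, -0.0152, -0.9997]] tilt 1.34119658656856 F [ 0.6505 -0.1916 -2.6166] M [-0.0564 -0.0224 -0.0692] open 35.2934806170366 g 64.36634659767151
```

play_rows --plan '[[25, [0, 0, 0.004], 0], [25, [0, 0, 0.004], 0], [25, [0, 0, 0.004], 0]]'

```text
time_s: 24.45
eef_pos: [0.4579, 0.0424, 0.0989]
eef_rot: [-0.008, 1.0, 0.004, 0.009]
wrist_force: [-1.3, 1.2, 2.8]
opening: 0.414
grasp_force: 65.1
```

play_rows --plan '[[25, [0, 0, 0.003], 0], [25, [0, 0, 0.003], 0], [25, [0, 0, 0.003], 0]]'

```text
time_s: 24.75
eef_pos: [0.4579, 0.0424, 0.0975]
eef_rot: [-0.008, 1.0, 0.004, 0.009]
wrist_force: [-0.9, 0.7, 3.9]
opening: 0.411
grasp_force: 65.3
```

play_rows --plan '[[38, [0, 0, 0], 0], [42, [0, 0, 0], 0], [50, [0, 0, 0], 0], [60, [0, 0, 0], 0], [72, [0, 0, 0], 0], [80, [0, 0, 0], 0], [80, [0, 0, 0], 0]]'

```text
time_s: 25.45
eef_pos: [0.4575, 0.0424, 0.0972]
eef_rot: [-0.008, 1.0, 0.004, 0.009]
wrist_force: [0.6, 1.1, -0.2]
opening: 0.932
grasp_force: 0.0
```

```bash
python3 st.py
python3 - <<'E'
from h import *
p=camera("scene");cv2.imwrite("pics/s6.png",cv2.resize(p["image"][100:260,220:420],(750,600))[:,:,::-1])
E
```

```text
25.45 q [-0.1799  0.0851  2.016   0.0213  1.0259  1.3726] p [0.4575 0.0424 0.0972] 
R [[0.9998, 0.0076, 0.0177], [0.0073, -0.9999, 0.0153], [0.0178, -0.0151, -0.9997]] tilt 1.3400709738857635 F [ 0.6405  1.0797 -0.2486] M [0.0122 0.0615 0.0338] open 79.63251506989575 g 0.0
```

View pics/s6.png

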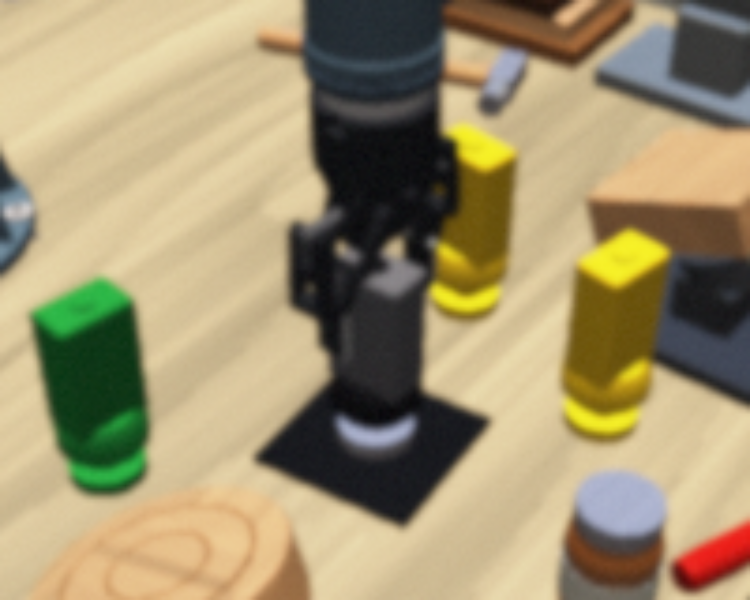

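The meter stands upright on the middle of the pad (foot at crop (375,432)) with the fingers open around it. Withdraw straight up.

play_rows --plan '[[80, [0, 0, -0.03], 0], [80, [0, 0, -0.08], 0], [80, [0, 0, -0.16], 0], [80, [0, 0, -0.26], 0], [80, [0, 0, -0.36], 0], [80, [0, 0, -0.46], 0], [80, [0, 0, -0.46], 0], [80, [0, 0, -0.46], 0], [80, [0, 0, -0.46], 0]]'

```text
time_s: 26.4
eef_pos: [0.4536, 0.0398, 0.2804]
eef_rot: [-0.008, 1.0, 0.004, 0.008]
wrist_force: [0.4, -0.6, -0.3]
opening: 0.935
grasp_force: 0.0
```

```bash
python3 st.py
python3 - <<'E'
from h import *
np.set_printoptions(precision=4,suppress=True)
p=camera("scene");W,ok=cloud(p)
k=ok&(np.hypot(W[...,0]-.455,W[...,1]-.043)<.055)&(W[...,2]>.136)&(W[...,2]<.16);Q=W[k]
print("top",len(Q),cv2.minAreaRect(Q[:,:2].astype(np.float32)*1000),np.percentile(Q[:,2],[5,50,95]))
for l in("glue","jar"):
    m=masks_of(p,l)[0]["mask"]&ok;print(l,np.median(W[m],0))
E
```

```text
26.4 q [-0.1876 -0.1519  1.8443  0.0185  1.4361  1.3735] p [0.4536 0.0398 0.2804] 
R [[0.9998, 0.0076, 0.0163], [0.0073, -0.9999, 0.0155], [0.0164, -0.0154, -0.9997]] tilt 1.290448697775904 F [ 0.4395 -0.5761 -0.2768] M [0.0291 0.004  0.0332] open 79.83000643053708 g 0.0
top 284 ((454.3011474609375, 40.310726165771484), (56.17054748535156, 37.47245407104492), 0.4924735724925995) [0.1371 0.1447 0.147 ]
glue [ 0.3884 -0.2656  0.0934]
jar [ 0.6582 -0.0057  0.0609]
```

```bash
python3 -c "
from bench import *
print(hand_in())"
```

```text
the job is handed in; nothing more can be done
None
```

I pressed the meter on the middle of the round blank at about 10 N for two seconds, stood it upright on the middle of its pad again and let go. The job is handed in; no verdict was shown.

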